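Close the packed carton and slide it to the end stop

ROBOT

A 6-joint arm with a two-finger parallel gripper is mounted at the origin on the work surface. World frame = base frame: x ahead of the robot, y to its left, z up, the work surface at z = 0. Lengths are in mm, angles in rad, forces in N, time in s.
With the tool pointing down it reaches from about 425 to 925 mm from the base axis. Payload 12.5 kg.
Tool frame: the origin (TCP) lies midway between the tips of the shut fingers; the grasp point (between the pads) lies 19 mm behind it (hold_point_z is the distance from the TCP to the grasp point, in mm); z points along the fingers, y is the line along which they close (so a half turn about z gives the same grasp; the last joint's range is limited). The gripper opens to 85 mm and grips with 20 to 120 N. Pads are 22 mm wide; open, the fingers measure 114 mm over their backs; the gripper's body (76 mm by 85 mm) begins 54 mm behind the grasp point. The pads swing forward as they close: fully open they stand 13 mm farther back than shut.
Start: joints at [1.146, 0.491, 1.559, -0, 1.092, -0.106], TCP at [195.875, 593.53, 231.327] pointing down, gripper open.
Joint ranges: [-3.1, 3.1], [-0.84, 2.19], [0.05, 2.79], [-1.13, 4.28], [0.06, 2.93], [-2.69, 2.69]. Speed limits (rad/s): [2.22, 2.22, 2.79, 3.14, 3.14, 3.14].

INTERFACE

Orientations are given as a rotation vector (axis times angle).
In Python, from workcell import * gives the robot as it stands.
- The arm moves only by the tool arm_command, never from a script. Its argument "steps" is one flat list of numbers, 4 for each row, row after row: the shift along the tool's x, y, z in m, then the turn about the tool's z in rad. In form: [dx, dy, dz, spin, dx, dy, dz, spin, ...]. A call has 1 to 20 rows; each row is the pose to reach, as a shift and turn from the pose commanded when the call began, along the tool's axes at that moment; what a row does not reach only later rows make up. A row lasts 1/10 s, in which the tool goes at most 50 mm and 8.59 degrees, less where a joint would pass 70% of its speed; a pose out of reach is approached as far as the arm can. A call with a gripper value outside its range is refused whole. "grip" is the closure, from 0 (fully open) to 1 (shut), set as the call begins (left out, the last holds). The fingers move at their own pace and stop on an object; "squeeze" is the grip in N (left out, the last holds). Time passes only in rows, so rows that repeat a pose let the fingers close. It gives the time, the measured TCP pose, the force, the opening and the grip force at its end, in the units of the state.
- sense(): the state, without advancing time (a new reading comes with each control period).
- camera(name): name is "scene" or "top" or "wrist"; returns a dict with "frame" (420x560x3 uint8, red, green, blue), "depth" (420x560 float32, mm along the optical axis (not along the pixel's ray), 0 where there is no reading), "fx", "fy", "cx", "cy" (pixels), "rvec" (rotation vector, rad) and "tvec" (3), from world to camera coordinates, as OpenCV has them; the wrist camera has in their place "mount" (4x4, takes a point from camera to tool coordinates, whose origin is the TCP and whose axes are the flange's). Camera axes: x right, y down, z forward; pixel columns grow to the right and rows downward; lengths in mm; the calibration is good to about 2 mm. A picture is of the moment at which its call begins: read the wrist's pose just before it.
- hand_in(): hands the job in; it is judged then, once.
The state is a dict: "clock": time; "qpos": joint angles; "joint_vel": joint speeds; "joint_efforts": joint torques, N m; "ee_pos": TCP position; "ee_rot": TCP orientation; "ft_force": force on the tool from outside, world axes, zero at the start; "ft_torque": the same for the moment, N m; "finger_gap": finger opening in mm; "grip_force": force on a finger pad.
Only numpy, scipy, OpenCV 4.12 (cv2) and the standard library are available. Lean on these libraries where they do the work, as an engineer would, in place of code of your own. Each camera call takes 0.05 s, during which the arm holds its last target. There are 200 camera calls.

TASK

Close the packed carton: fold its two short end flaps down flat first, then the two long flaps flat over them. Then slide the closed carton along the bench, without lifting it, until its end sits flush against the face of the aluminium end stop, with the full width of that end on the stop. Leave the parts tray, the tape dispenser and the power driver where they are.

Things in the scene. Friction and masses are not known exactly. Their poses are not given: they have to be found in the camera images.
- carton: loose open cardboard carton with four top flaps, packed with hand appliances, about 0.5 to 0.9 kg in all; 130 mm (its x) by 200 mm (its y), walls 100 mm high and 3 mm thick, 107 mm high when closed. Origin: centre of its underside on the bench; z up; its y axis runs lengthwise, roughly across the robot's view (yaw within 0.3 rad).
- end_left (a joint): Short end flap on the carton's +y end (crease at carton y = +100 mm, parallel to carton x). Angle in rad: 0 = folded flat over the opening, 1.57 = upright, more = leaning outward (limit 2.2). Panel 126 mm wide, 65 mm from crease to edge, 3 mm thick; crease 100 mm above the bench. Stays where left; folds with 0.5 N at its edge.
- end_right (a joint): Short end flap on the carton's -y end (crease at carton y = -100 mm). Angle in rad: 0 = folded flat over the opening, 1.57 = upright, more = leaning outward (limit 2.2). Panel 126 mm wide, 65 mm from crease to edge, 3 mm thick; crease 100 mm above the bench. Stays where left; folds with 0.5 N at its edge.
- long_near (a joint): Long flap on the carton's -x side, nearest the robot (crease at carton x = -65 mm, parallel to carton y). Angle in rad: 0 = folded flat over the opening, 1.57 = upright, more = leaning outward (limit 2.2). Panel 196 mm wide, 65 mm from crease to edge, 3 mm thick; crease 104 mm above the bench; closed, it lies on top of the end flaps. Stays where left; folds with 0.5 N at its edge.
- long_far (a joint): Long flap on the carton's +x side, away from the robot (crease at carton x = +65 mm). Angle in rad: 0 = folded flat over the opening, 1.57 = upright, more = leaning outward (limit 2.2). Panel 196 mm wide, 65 mm from crease to edge, 3 mm thick; crease 104 mm above the bench; closed, it lies on top of the end flaps. Stays where left; folds with 0.5 N at its edge.
- end_left_edge (a point): middle of the free edge of the short end flap at +y, 65 mm from the crease, on the face that is outermost when the carton is closed
- end_right_edge (a point): middle of the free edge of the short end flap at -y, 65 mm from the crease, on the face that is outermost when the carton is closed
- long_near_edge (a point): middle of the free edge of the near long flap, 65 mm from the crease, on the face that is outermost when the carton is closed
- long_far_edge (a point): middle of the free edge of the far long flap, 65 mm from the crease, on the face that is outermost when the carton is closed
- end_stop: straight aluminium profile bolted to the bench, 320 mm long (its x), 30 mm thick (its y), 60 mm high; stands on the left or the right of the carton, roughly crosswise to it. Origin: centre of its underside. The carton goes against the long face that looks towards the carton (15 mm from the origin along its y, either sign).
- parts_tray: bystander: loose white plastic tray with two hand appliances, 240 mm (its x) by 100 mm (its y), 37 mm high, on the other side of the carton from the end stop. Origin: centre of its underside.
- tape_dispenser: bystander: loose black desk tape dispenser, 60 mm (its x) by 150 mm (its y), 71 mm high, beyond the carton. Origin: centre of its underside.
- power_driver: bystander: loose pencil-shaped power screwdriver lying crosswise on the bench, 210 mm long (its x), 34 mm thick, beyond the carton. Origin: on its underside near mid length.

How it is judged (in metres and radians):
On the way, in this order (a step that is already met when the one before it is completed fails the run):
1. both short end flaps are folded flat while the long flaps are still open (value of joint each of end_left, end_right below 0.15 rad and value of joint each of long_near, long_far above 0.8 rad), for 0.2 s.
2. both long flaps are folded flat over the end flaps (value of joint each of end_left, end_right, long_near, long_far below 0.15 rad), for 0.2 s.
3. the closed carton is against the end stop (all of step 2 and y of carton in the frame of end_stop between -0.124 and 0.124 m and x of carton in the frame of end_stop between -0.095 and 0.095 m and angle between the y axis of carton and the y axis of end_stop, either way round below 0.07 rad), for 0.2 s.
At the end, for the whole second after the job is handed in: All four flaps lie flat (each within 0.15 rad of closed); the carton stands upright and at rest on the bench, its end against the end stop (gap under 9 mm, square to it within 0.07 rad) with the full width of that end on the stop (centres within 95 mm along the stop) (all of step 3 and angle between carton's own z axis and vertical below 0.05 rad and linear speed of carton below 0.01 m/s); the robot touches nothing.
It fails at once if a long flap is folded down (below 0.8 rad) while an end flap is still up (above 0.4 rad) (value of joint any of long_near, long_far below 0.8 rad and value of joint any of end_left, end_right above 0.4 rad).
It fails at once if the carton is lifted off the bench (25 mm) or tipped (0.3 rad) (height (world z) of carton above 0.025 m or angle between carton's own z axis and vertical above 0.3 rad).
It fails at once if the tray, the dispenser or the driver is moved more than 20 mm (distance of any of parts_tray, tape_dispenser, power_driver from where it was at the start of the episode above 0.02 m).
It also fails if it takes over 69 s, if anything falls off the work surface, if the arm or the gripper's body presses on something with over 40 N, if the wrist force passes 120 N, or if a joint passes its speed limit or range.

## Working session

There is one attempt and no reset: what is moved stays moved. The work goes in short steps, Python scripts to look and compute and a tool call to move; the robot and the scene stay as the last step left them, time stands still between calls to the robot, and variables do not carry over. Pictures are saved under pics/ and viewed, at most 10 in all, crops included, and the job is handed in when it is done.

Besides the shell and the picture viewer there is one more tool, called after "Emit:" in YAML: its name, and indented under it one key for each argument. arm_command: Moves the arm, as the interface text tells. Its arguments: {"type":"object","properties":{"steps":{"type":"array"},"grip":{"type":"number"},"squeeze":{"type":"number"}},"required":["steps"]}

```bash
ls; mkdir -p pics
python3 - <<'E'
from workcell import *
import cv2,numpy as np
s=sense();print(s)
for n in("top","scene"):
    c=camera(n);cv2.imwrite(f"pics/{n}0.png",c["frame"][...,::-1]);np.savez(f"pics/{n}0.npz",**c)
    print(n,c["fx"],c["fy"],c["cx"],c["cy"],c["rvec"],c["tvec"])
E
```

```text
pics
{'clock': 0.0, 'qpos': array([ 1.14641774e+00,  4.91569293e-01,  1.55947412e+00, -7.31699652e-06,
        1.09168278e+00, -1.05629502e-01]), 'joint_vel': array([ 0.00059424, -0.00118555,  0.00085202, -0.0010331 , -0.00016028,
        0.0022377 ]), 'joint_efforts': array([ 1.04901450e-03, -6.18458104e+01, -2.61593091e+01, -1.66444966e-04,
        4.08484892e-03, -2.68227296e-06]), 'ee_pos': array([195.76290386, 593.30501818, 230.71319257]), 'ee_rot': array([-4.98521545e-01, -3.10149186e+00,  1.72092155e-03]), 'ft_force': array([ 0.58425351, -0.24477518, -0.58665887]), 'ft_torque': array([0.0010068 , 0.0152253 , 0.01335846]), 'grip_force': 0.0, 'finger_gap': 85.31926302871014}
top 478.5176876918445 478.5176876918445 277.0938782348547 209.22672517057805 [ 2.16689783 -2.1610193   0.03771754] [ 22.43290999 662.97637713 961.22419576]
scene 494.0388698064215 494.0388698064215 285.9648490005052 208.07288905548975 [ 2.40269474  1.14080589 -0.3221682 ] [-408.97090956 -397.70954492 1308.87316204]
```

View pics/top0.png

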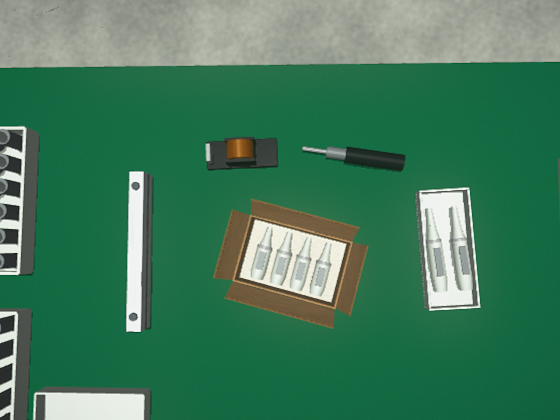

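View pics/scene0.png

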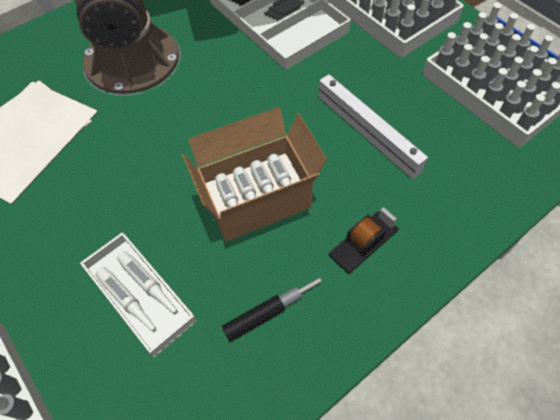

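The top view has +x up and +y left. It shows the end stop at columns 127–152, the carton with outward-leaning flaps centred near (293,263), the tray near (448,248), and the dispenser and driver beyond the carton. In the scene view the flaps stand steep. Next I measure positions from depth.

```bash
cat > h.py <<'E'
import numpy as np,cv2
from scipy.spatial.transform import Rotation as R
def cloud(c):
    d=c["depth"].astype(float);v,u=np.indices(d.shape)
    P=np.stack([(u-c["cx"])/c["fx"]*d,(v-c["cy"])/c["fy"]*d,d],-1)
    W=(P-c["tvec"])@R.from_rotvec(c["rvec"]).as_matrix()
    W[d==0]=np.nan
    return W
def rect(xy):
    r=cv2.minAreaRect(xy.astype(np.float32));return np.round(r[0],1),np.round(r[1],1),round(r[2],2),np.round(cv2.boxPoints(r)).tolist()
E
python3 - <<'E'
from h import *
c=np.load("pics/top0.npz");W=cloud(c);np.save("pics/W.npy",W)
def reg(u0,u1,v0,v1,z0,z1):
    p=W[v0:v1,u0:u1].reshape(-1,3);return p[(p[:,2]>z0)&(p[:,2]<z1)]
print("bench",np.nanmedian(W[350:380,200:300,2]))
for n,a in dict(stop=(120,160,160,340,50,70),tray=(410,485,180,315,20,60),tape=(200,282,130,175,10,90),driver=(298,410,140,176,8,50),
  flaps=(205,375,190,335,108,175),allc=(205,375,190,335,90,175)).items():
    p=reg(*a);print(n,len(p),*rect(p[:,:2]),"zmax",round(np.percentile(p[:,2],98),1))
W=W.round(0)
for n,pts in dict(L=[(218,265),(225,250),(230,240),(236,262),(240,245)],R=[(360,270),(352,285),(345,280)],N=[(280,312),(282,305),(284,298),(278,316)],F=[(305,214),(302,220),(300,227)]).items():
    print(n,[W[v,u].tolist() for u,v in pts])
E
```

```text
bench 1.180785512342259
stop 2578 [577.3 306.2] [317.6  31.8] 0.6 [[418.0, 320.0], [419.0, 289.0], [736.0, 292.0], [736.0, 324.0]] zmax 66.9
tray 3457 [ 584.1 -320.8] [240.  101.9] 3.73 [[461.0, -278.0], [468.0, -379.0], [707.0, -364.0], [701.0, -262.0]] zmax 40.1
tape 2024 [781.6 100. ] [ 60.8 150.2] 2.78 [[748.0, 173.0], [755.0, 23.0], [816.0, 26.0], [808.0, 176.0]] zmax 71.4
driver 1302 [ 775.9 -132.6] [210.   34.5] 81.35 [[743.0, -234.0], [777.0, -239.0], [809.0, -31.0], [775.0, -26.0]] zmax 37.0
flaps 5815 [559.4  -4.5] [248.7 181.7] 75.26 [[440.0, -102.0], [616.0, -148.0], [679.0, 93.0], [503.0, 139.0]] zmax 167.4
allc 6860 [559.4  -4.5] [248.7 181.7] 75.26 [[440.0, -102.0], [616.0, -148.0], [679.0, 93.0], [503.0, 139.0]] zmax 167.1
L [[554.0, 123.0, 163.0], [580.0, 112.0, 153.0], [598.0, 104.0, 146.0], [557.0, 98.0, 108.0], [589.0, 91.0, 108.0]]
R [[546.0, -127.0, 162.0], [519.0, -114.0, 147.0], [525.0, -105.0, 111.0]]
N [[473.0, 13.0, 168.0], [482.0, 10.0, 140.0], [492.0, 7.0, 116.0], [442.0, 22.0, -1.0]]
F [[644.0, -31.0, 163.0], [635.0, -26.0, 139.0], [623.0, -22.0, 108.0]]
```

Emit:
arm_command:
  steps: [-0.522,-0.2805,0.03,-0.063,-0.522,-0.2805,0.03,-0.063,-0.522,-0.2805,0.03,-0.063,-0.522,-0.2805,0.03,-0.063,-0.522,-0.2805,0.03,-0.063,-0.522,-0.2805,0.03,-0.063,-0.522,-0.2805,0.03,-0.063,-0.522,-0.2805,0.03,-0.063,-0.522,-0.2805,0.03,-0.063,-0.522,-0.2805,0.03,-0.063,-0.522,-0.2805,0.03,-0.063,-0.522,-0.2805,0.03,-0.063,-0.522,-0.2805,0.03,-0.063,-0.522,-0.2805,0.03,-0.063,-0.522,-0.2805,0.03,-0.063,-0.522,-0.2805,0.09,-0.063,-0.522,-0.2805,0.09,-0.063,-0.522,-0.2805,0.09,-0.063,-0.522,-0.2805,0.09,-0.063]
  grip: 1

```text
clock: 2.0
ee_pos: [603.9, 164.3, 142.6]
ee_rot: [0.399, 3.115, 0.001]
ft_force: [-0.1, -0.1, 0.9]
finger_gap: 0.1
grip_force: 0.0
```

Emit:
arm_command:
  steps: [0,-0.03,0,0,0,-0.058,0,0,0,-0.072,0,0,0,-0.085,0.002,0,0,-0.094,0.009,0,0,-0.101,0.018,0,0,-0.107,0.027,0,0,-0.111,0.034,0,0,-0.111,0.037,0,0,-0.111,0.037,0,0,-0.111,0.037,0]

```text
clock: 3.1
ee_pos: [575.7, 56.5, 104.3]
ee_rot: [-0.4, -3.116, -0.0]
ft_force: [0.1, 0.8, 0.3]
finger_gap: 0.4
grip_force: 0.0
```

Run:
```python
from workcell import *
import cv2
cv2.imwrite("pics/s1.png",camera("scene")["frame"][60:300,120:460,::-1])
```

```text
(no output)
```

View pics/s1.png

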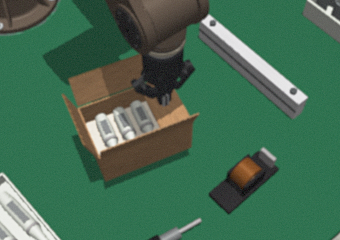

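The crop shows the left flap lying flat under the fingertips at about (165,100). The carton has not visibly moved. Next I fold the right flap.

Emit:
arm_command:
  steps: [0,0,-0.045,0,0,0,-0.09,0,0,-0.05,-0.09,0,0,-0.1,-0.09,0,0,-0.15,-0.09,0,0,-0.2,-0.09,0,0,-0.242,-0.09,0,0,-0.242,-0.037,0,0,-0.242,-0.037,0,0,-0.212,-0.037,0,0,-0.184,-0.037,0,0,-0.17,-0.037,0,0,-0.157,-0.035,0,0,-0.148,-0.028,0,0,-0.141,-0.019,0,0,-0.135,-0.01,0,0,-0.131,-0.003,0,0,-0.131,0,0,0,-0.131,0,0]

```text
clock: 5.05
ee_pos: [542.2, -70.7, 103.7]
ee_rot: [-0.401, -3.115, -0.0]
ft_force: [0.2, 0.2, -0.2]
finger_gap: 0.3
grip_force: 0.0
```

Emit:
arm_command:
  steps: [0,0,-0.045,0,0,0,-0.09,0,0,0.03,-0.1,0,0,0.066,-0.1,0,0,0.066,-0.1,0]

```text
clock: 5.55
ee_pos: [559.7, -4.4, 205.2]
ee_rot: [0.398, 3.115, 0.001]
ft_force: [-0.9, -1.3, -0.1]
finger_gap: 0.2
grip_force: 0.0
```

Run:
```python
from workcell import *
import cv2
c=camera("scene");cv2.imwrite("pics/s2.png",c["frame"][60:300,120:460,::-1])
from h import *
W=cloud(c);a=np.array([.967,-.253]);b=np.array([.253,.967])
q=W[...,:2]-[559.5,-6];X=q@a;Y=q@b;Z=W[...,2]
for n,m in dict(L=(abs(X)<50)&(Y>45)&(Y<95),Rr=(abs(X)<50)&(Y<-45)&(Y>-95),).items():
    m&=(Z>60)&(Z<200);print(n,m.sum(),np.percentile(Z[m],[5,25,50,75,95]).round(0))
```

```text
L 970 [ 99. 101. 102. 103. 104.]
Rr 1064 [100. 101. 102. 103. 104.]
```

View pics/s2.png

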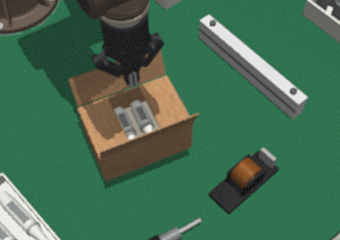

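Both end flaps are flat at z≈102, as they should be, and both long flaps are still upright. Next is the near long flap.

Emit:
arm_command:
  steps: [0.05,0,0,0,0.1,0,0,0,0.118,0,0,0,0.118,0,0.03,0,0.118,0,0.062,0,0.118,0,0.062,0,0.095,0,0.062,0,0.079,0,0.062,0,0.065,0,0.06,0,0.052,0,0.062,0,0.044,0,0.069,0,0.037,0,0.077,0,0.031,0,0.087,0,0.028,0,0.094,0,0.028,0,0.097,0,0.028,0,0.097,0]

```text
clock: 7.2
ee_pos: [532.0, 0.4, 107.1]
ee_rot: [-0.4, -3.116, -0.0]
ft_force: [0.2, -0.8, -0.8]
finger_gap: -0.0
grip_force: 0.0
```

Emit:
arm_command:
  steps: [0,0,-0.045,0,0,0,-0.09,0,-0.03,0,-0.098,0,-0.08,0,-0.098,0,-0.13,0,-0.098,0,-0.155,0,-0.098,0,-0.155,0,-0.098,0]

```text
clock: 7.9
ee_pos: [683.9, -39.6, 203.8]
ee_rot: [-0.402, -3.116, -0.0]
ft_force: [-0.8, 0.0, -0.5]
finger_gap: 0.0
grip_force: 0.0
```

```bash
cat > ck.py <<'E'
from workcell import *
import sys
from h import *
a=np.array([.967,-.253]);b=np.array([.253,.967])
def ck(n):
    c=camera("scene");cv2.imwrite(f"pics/{n}.png",c["frame"][60:300,120:460,::-1])
    W=cloud(c);q=W[...,:2]-[559.5,-6];X=q@a;Y=q@b;Z=W[...,2]
    for k,m in dict(N=(X<-10)&(X>-60)&(abs(Y)<85),F=(X>10)&(X<60)&(abs(Y)<85)).items():
        m&=(Z>60)&(Z<200);print(k,m.sum(),np.percentile(Z[m],[5,25,50,75,95]).round(0))
ck(sys.argv[1]);print(sense()["ee_pos"])
E
python3 ck.py s3
```

```text
N 906 [104. 105. 106. 107. 108.]
F 521 [ 65. 100. 102. 103. 105.]
[682.24833967 -39.04330473 203.90170907]
```

Emit:
arm_command:
  steps: [0,0,0.03,0,0,0,0.061,0,0,0,0.061,0,0.032,0,0.061,0,0.048,0,0.061,0,0.062,0,0.059,0,0.075,0,0.061,0,0.083,0,0.068,0,0.09,0,0.076,0,0.096,0,0.086,0,0.099,0,0.093,0,0.099,0,0.096,0,0.099,0,0.096,0,0.099,0,0.096,0]

```text
clock: 9.35
ee_pos: [586.5, -13.9, 109.2]
ee_rot: [-0.401, -3.116, -0.0]
ft_force: [-0.2, 0.7, -0.5]
finger_gap: -0.1
grip_force: 0.0
```

Emit:
arm_command:
  steps: [0,0,-0.045,0,0.02,0,-0.06,0,0.028,-0.05,-0.06,0.15,0.028,-0.1,-0.06,0.3,0.028,-0.15,-0.06,0.45,0.028,-0.165,-0.06,0.6,0.028,-0.165,-0.06,0.6]
  grip: 0

```text
clock: 10.05
ee_pos: [517.1, -168.7, 169.6]
ee_rot: [1.313, 2.853, -0.0]
ft_force: [-1.0, 0.1, 0.3]
finger_gap: 85.3
grip_force: 0.0
```

```bash
python3 ck.py s4; python3 -c "
from workcell import *
from h import *
c=camera('top');W=cloud(c);m=(W[...,2]>98)&(W[...,2]<116)&(W[...,0]>430)&(W[...,0]<690)&(abs(W[...,1])<140)
np.savez('pics/t4.npz',**c)
print(m.sum(),*rect(W[m][:,:2]));print(sense()['qpos'],sense()['ee_rot'])"
```

```text
N 1654 [103. 105. 106. 107. 108.]
F 1850 [104. 105. 106. 108. 109.]
[ 517.34629119 -167.254796    169.52198235]
7339 [559.4  -7.9] [200.  129.6] 75.19 [[471.0, -88.0], [596.0, -121.0], [648.0, 72.0], [522.0, 105.0]]
[-4.32602846e-01  4.50655018e-01  1.82905551e+00  3.16203308e-04
  8.61636705e-01 -1.15032562e+00] [1.29993308e+00 2.85975998e+00 3.74608274e-04]
```

View pics/s4.png

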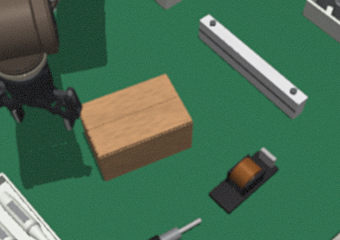

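The carton is closed, with its top at z≈106 and a 200×130 rectangle at (559,-8), yaw -0.2585. The gripper is clear to its left. I rotate the open fingers parallel to the -y end and descend.

Emit:
arm_command:
  steps: [0.014,0.0205,0,0.15,0.014,0.0205,0,0.3,0.014,0.0205,0,0.45,0.014,0.0205,0,0.6,0.014,0.0205,0,0.75,0.014,0.0205,0,0.9,0.014,0.0205,0,0.976,0.014,0.0205,0.04,0.976,0.014,0.0205,0.08,0.976,0.014,0.0205,0.1195,0.976,0.014,0.0205,0.1195,0.976,0.014,0.0205,0.1195,0.976]

```text
clock: 11.35
ee_pos: [524.1, -141.4, 50.2]
ee_rot: [-2.488, -1.917, 0.001]
ft_force: [0.6, 0.2, 0.1]
finger_gap: 85.4
grip_force: 0.0
```

Emit:
arm_command:
  steps: [0.015,0,0,0,0.025,0,0,0,0.032,0,0,0,0.04,0,0,0,0.051,-0.0001,0,-0.018,0.062,-0.0004,0,-0.036,0.073,-0.0009,0,-0.054,0.084,-0.0016,0,-0.0715,0.095,-0.0025,0,-0.089,0.106,-0.0035,0,-0.107,0.117,-0.0048,0,-0.125,0.128,-0.0063,0,-0.143,0.1386,-0.008,0,-0.161,0.1495,-0.0098,0,-0.1785,0.16,-0.0119,0,-0.1965,0.171,-0.0141,0,-0.2145,0.182,-0.0166,0,-0.232,0.1925,-0.0192,0,-0.25,0.203,-0.022,0,-0.268,0.203,-0.022,0,-0.268]

```text
clock: 13.35
ee_pos: [555.4, 60.9, 51.1]
ee_rot: [2.21, 2.23, 0.003]
ft_force: [-0.4, 0.8, 0.1]
finger_gap: 85.6
grip_force: 0.0
```

```bash
cat > m.py <<'E'
from workcell import *
from h import *
import sys
c=camera('top');W=cloud(c);m=(W[...,2]>98)&(W[...,2]<112)&(W[...,0]>430)&(W[...,0]<700)&(W[...,1]>40)&(W[...,1]<289)
cv2.imwrite(f"pics/{sys.argv[1]}.png",c["frame"][...,::-1])
print(m.sum(),*rect(W[m][:,:2]),sense()['ee_pos'],sense()['ft_force'])
for n,a in dict(stop=(120,160,160,340,50,70),tray=(410,485,180,315,20,60),tape=(200,282,130,175,10,90),driver=(298,410,140,176,8,50)).items():
    p=W[a[2]:a[3],a[0]:a[1]].reshape(-1,3);p=p[(p[:,2]>a[4])&(p[:,2]<a[5])];print(n,rect(p[:,:2])[:3])
E
python3 m.py t5
```

```text
3653 [554.3 158.7] [128.8 225. ] 0.97 [[488.0, 270.0], [492.0, 45.0], [621.0, 47.0], [617.0, 272.0]] [555.04745488  60.38824472  50.75919828] [ 0.63865834  0.04005185 -0.22805617]
stop (array([577.1, 306.1]), array([317.7,  32.2]), 0.43)
tray (array([ 584.1, -320.6]), array([240., 102.]), 3.77)
tape (array([781.5,  99.7]), array([ 60.5, 149.6]), 2.49)
driver (array([ 775.7, -132.6]), array([209.9,  34.7]), 81.06)
```

View pics/t5.png

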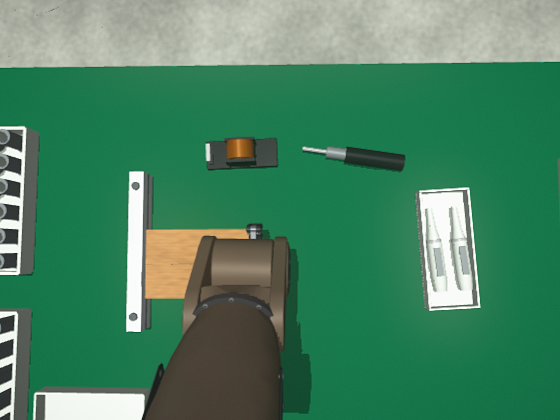

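The carton is square at (554, ~171) with its leading end near column 146, about 19 mm short of the stop. The bystanders have not moved. Next is the final push.

Emit:
arm_command:
  steps: [0.004,0,0,0,0.008,0,0,0,0.012,0,0,0,0.014,0,0,0,0.016,0,0,0,0.0175,0,0,0,0.0175,0,0,0]

```text
clock: 14.1
ee_pos: [554.8, 76.6, 50.1]
ee_rot: [2.214, 2.228, 0.0]
ft_force: [1.4, -3.7, 1.0]
finger_gap: 85.8
grip_force: 0.0
```

```bash
python3 m.py t6
```

```text
3435 [555.2 174.7] [126.9 226.5] 0.99 [[490.0, 287.0], [494.0, 60.0], [621.0, 63.0], [617.0, 289.0]] [554.77645946  76.57270286  50.07768548] [ 1.24853624 -4.68796017  1.81125312]
stop (array([577.3, 306. ]), array([317.7,  33.2]), 0.8)
tray (array([ 584.1, -321.3]), array([240. , 102.6]), 3.67)
tape (array([781.5,  99.8]), array([ 60.5, 149.8]), 2.75)
driver (array([ 775.9, -132.4]), array([209.3,  34.3]), 80.89)
```

Emit:
arm_command:
  steps: [0.001,0,0,0,0.002,0,0,0,0.003,0,0,0,0.003,0,0,0]

```text
clock: 14.55
ee_pos: [554.7, 79.6, 50.1]
ee_rot: [2.214, 2.228, 0.0]
ft_force: [0.4, -5.5, 1.7]
finger_gap: 85.4
grip_force: 0.0
```

Emit:
arm_command:
  steps: [0.001,0,0,0,0.002,0,0,0,0.003,0,0,0,0.003,0,0,0]

```text
clock: 14.95
ee_pos: [554.9, 81.6, 50.1]
ee_rot: [2.213, 2.228, -0.001]
ft_force: [0.5, -14.6, 3.2]
finger_gap: 85.4
grip_force: 0.0
```

The force rose to 15 N and the motion stalled, so the carton is seated. I retreat.

Emit:
arm_command:
  steps: [-0.004,0,0,0,-0.015,0,0,0,-0.05,0,0,0,-0.09,0,0,0,-0.1,0,-0.04,0,-0.13,0,-0.08,0,-0.16,0,-0.12,0,-0.16,0,-0.12,0]

```text
clock: 15.75
ee_pos: [557.5, -80.5, 174.6]
ee_rot: [2.212, 2.221, 0.006]
ft_force: [-0.1, 0.2, -0.6]
finger_gap: 85.2
grip_force: 0.0
```

```bash
sed -i 's/<289/<330/;s/>40)/>60)/' m.py; python3 m.py t7
```

```text
7100 [554.  191.1] [130.  199.5] 0.57 [[488.0, 290.0], [490.0, 91.0], [620.0, 92.0], [618.0, 292.0]] [556.37142945 -78.90619273 171.95064326] [-0.6572746   0.8489498  -0.25571285]
stop (array([577. , 306.9]), array([317.6,  31.9]), 0.47)
tray (array([ 584.2, -320.7]), array([240.3, 102.1]), 3.59)
tape (array([781.5, 100. ]), array([ 60.4, 150. ]), 2.98)
driver (array([ 776. , -132.4]), array([209.5,  34.8]), 81.33)
```

View pics/t7.png

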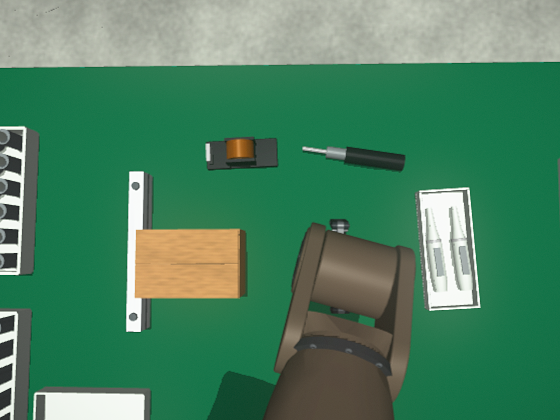

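The carton is closed and flush with the stop. Its centre is 115 mm from the stop's origin, it is square within 0.01 rad, and it is offset 23 mm along the stop. The arm is clear and the bystanders have not moved.

```bash
python3 -c "
from workcell import *
print(hand_in())"
```

```text
the job is handed in; nothing more can be done
None
```

The carton is closed, end flaps first and then the long flaps. It sits flush and square against the end stop, the tray, dispenser and driver were not moved, and the job is handed in; the hand-in call returned no verdict.

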